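# Unlock the desk drawer unit and spring its drawer open

## Task

Take the key out of the wooden controller rack, push it fully home into the lock on top of the grey drawer unit and turn it clockwise (seen from above) as far as it goes. Then press the round push latch beside it, so that the drawer springs out, and let go: the key stays in the lock, turned and fully home. Do not shift the other things on the desk.

Things in the scene. Friction and masses are not known exactly. Their poses are not given: they have to be found in the camera images.
- key: Upright key, 79 mm tall. Origin: centre of the underside of its steel shoulder disc (28 mm wide, 7 thick); z up, x along its width. Black flat grip 50 (x) by 12 mm (y) at z = 7 to 47 mm, pinched from above across the 12. Steel blade 22 (x) by 8 mm (y) down to z = -32, last 5 mm 18 by 4.5. A half turn makes no difference. About 90 g. Starts in the rack's slot (2 mm play), shoulder on the wood.
- rack: Fixed wooden rack, 110 (x) by 230 mm (y). Origin: underside at the desk, z up. The key slot is in the 46 mm high block at its -y end, at x = 0, y = -80 mm; the key's x runs along the rack's y. A black game controller rests on the lower part (24 mm high, y = -45 to 115 mm), with a back board 84 mm high at x = 50 mm.
- unit: Fixed grey drawer unit with a white handleless drawer front, 180 (x) by 220 (y) by 90 mm high. Origin: centre of the underside; its front faces its -x. On its top, 10 mm in front of the middle, are the lock (y = -55 mm, steel face with a slot in a wide ring) and the push latch (y = +55 mm, grey cylinder standing up).
- lock_mouth (a point): Centre of the lock's flat steel face, level with the unit's top (90 mm); turns with the lock. z up, x along the slot's long side. Slot 25 (x) by 11 mm (y), 2 mm chamfer, open below: the blade has 1.5 mm play each side. Fully home: the key's shoulder lies on this face (key origin at this point). Either way round (half turn) fits.
- lock (a joint): Lock cylinder, rad: 0 = locked, grows clockwise seen from above, stop at 1.3. Starts at 0 to 0.12, stays where it is left (friction about 0.06 N m). The hidden bolt is clear of the drawer from about 0.7; it counts as turned beyond 1.0. The key has about 0.14 rad of play in the slot, so the hand turns about 1.45.
- latch_top (a point): Centre of the top of the push latch, a grey vertical cylinder 31 mm in diameter that stands 12 mm above the unit's top.
- latch (a joint): Push latch travel, m: 0 = up, pressed straight down to 0.009; spring force 1.2 N at the top to 4 N at the bottom. With the lock turned, the drawer is let go at about 0.005 (up to 2 N more by rubbing). It springs back up.
- drawer (a joint): Drawer travel, m: 0 = shut, 0.115 = fully out. It slides towards the unit's front (-x of the unit) and is driven by its own spring in about 1.5 s once lock and latch have both let go; it creeps out about 1 to 4 mm against the bolt and the latch before that.
- drawer_front (a point): Centre of the drawer's front face, 43 mm above the desk; the face is 202 mm wide and 58 mm high.
- mouse: Pink plastic computer mouse, 110 by 62 by 34 mm; origin at the centre of its underside. Leave alone.
- cup_lid: Round stainless cup lid, 82 mm in diameter, 29 mm high; origin at the centre of its underside. Leave alone.
- dish: Glass dish, 120 mm in diameter, 40 mm high; origin at the centre of its underside. Leave alone.
- flip_case: Closed white flip-top plastic case, 75 by 115 by 33 mm; origin at the centre of its underside. Leave alone.
- controller: Black game controller on the rack, about 95 by 150 mm, 50 mm high, its top about 75 mm above the desk; origin at the centre of its underside. Leave alone.
- keyboard: Black keyboard, 360 by 130 by 24 mm; origin at the centre of its underside. Leave alone.

How it is judged:
By the outcome, as a careful person would: the job done as asked, in the order asked, and still so for the second after the job is handed in, with the robot touching nothing.
It also fails if it takes over 61 s, if anything falls off the work surface, if the arm or the gripper's body presses on something with over 40 N, if the wrist force passes 120 N, or if a joint passes its speed limit or range.

## Robot

A 7-joint arm with a two-finger parallel gripper is mounted at the origin on the work surface. World frame = base frame: x ahead of the robot, y to its left, z up, the work surface at z = 0. Lengths are in mm, angles in rad, forces in N, time in s.
With the tool pointing down it reaches from about 400 to 875 mm from the base axis. Payload 4.4 kg.
Tool frame: the origin (TCP) lies on the centre line of the jaws, within the pads' length; the fingertips stand 11 mm ahead of it and the grasp point (between the pads) lies 8 mm behind it (ctrl.tips_ahead is the distance from the TCP to the fingertips, in mm); z points along the fingers, y is the line along which they close (so a half turn about z gives the same grasp; the last joint's range is limited). The gripper opens to 85 mm and grips with 20 to 120 N. Pads are 22 mm wide; open, the fingers measure 114 mm over their backs; the gripper's body (76 mm by 85 mm) begins 54 mm behind the grasp point. The pads swing forward as they close: fully open they stand 13 mm farther back than shut.
Start: joints at [-1.236, 0.628, 0.038, 1.517, -0.027, 0.996, -0.02], TCP at [253.579, 598.511, 242.313] pointing down, gripper open.
Joint ranges: [-3.06, 3.06], [-0.37, 2.12], [-1.25, 1.32], [0.18, 2.47], [-1.1, 4.24], [0.23, 1.98], [-2.94, 2.94]. Speed limits (rad/s): [2.57, 2.57, 3.14, 3.14, 3.14, 3.14, 3.14].

## Interface

Orientations are given as [roll, pitch, yaw] about the fixed x, y, z axes, in that order (R = Rz(yaw) Ry(pitch) Rx(roll)).
In Python, from cell import ctrl, eyes, job gives the robot as it stands. The module is installed in compiled form; this text tells all that it offers.
- The arm moves only by the tool carry_out, never from a script. Its argument "moves" is a list of rows, each an object of numbers: "tx", "ty", "tz": the shift along the tool's x, y, z as a fraction of full scale; "twist": the turn about the tool's z as a fraction of full scale; "fingers": the opening, from 0 (shut) to 1 (fully open). In form: [{"tx": .., "ty": .., "tz": .., "twist": .., "fingers": ..}, ...]. A call has 1 to 12 rows; each row shifts and turns the commanded pose from where the row before left it, along the tool's axes as they then stand; what a row does not reach is not made up. Full scale, the value 1, is 0.3 m for a shift and pi rad for a turn. A row lasts 1/8 s, in which the tool goes at most 62.5 mm and 10.7 degrees, less where a joint would pass 70% of its speed; a pose out of reach is approached as far as the arm can. A call with a number of a shift or a turn outside -1 to 1 is refused whole. A call with a gripper value outside its range is refused whole. The fingers move at their own pace and stop on an object; the grip force is fixed at half the most. Time passes only in rows, so rows that do not move let the fingers close. It gives the time, the measured TCP pose, the force, the opening and the grip force at its end, in the units of the state.
- ctrl.read_state(): the state, without advancing time (a new reading comes with each control period).
- eyes.get_image(name): name is "scene" or "top" or "wrist"; returns a dict with "color" (400x640x3 uint8, blue, green, red), "fovy" (degrees; the focal length in pixels is half the picture's height over the tangent of half this angle, whatever the lens; pixels are square), "cx", "cy" (the principal point, pixels), "world_from_camera" (4x4, takes a point from camera to world coordinates). Camera axes: x right, y up, looking along -z (the intrinsics and any distortion apply to the point x, -y, -z); pixel columns grow to the right and rows downward; lengths in mm; the calibration is good to about 2 mm. A picture is of the moment at which its call begins. There is no depth.
- job.finish_job(): hands the job in; it is judged then, once.
The state is a dict: "clock": time; "qpos": joint angles; "qd": joint speeds; "tau": joint torques, N m; "eef_pos": TCP position; "tool_rot": TCP orientation; "force": force on the tool from outside, world axes, zero at the start; "torque": the same for the moment, N m; "width": finger opening in mm; "gripper_force": force on a finger pad.
Only numpy, scipy, OpenCV 4.12 (cv2) and the standard library are available. Lean on these libraries where they do the work, as an engineer would, in place of code of your own. Each camera call takes 0.05 s, during which the arm holds its last target. There are 200 camera calls.

## Working session

There is one attempt and no reset: what is moved stays moved. The work goes in short steps, Python scripts to look and compute and a tool call to move; the robot and the scene stay as the last step left them, time stands still between calls to the robot, and variables do not carry over. Pictures are saved under pics/ and viewed, at most 10 in all, crops included, and the job is handed in when it is done.

Besides the shell and the picture viewer there is one more tool, called after "Request:" as name(argument=value, ...), one argument or row to a line, values as JSON. carry_out: Moves the arm, as the interface text tells. Its arguments: {"type":"object","properties":{"moves":{"type":"array","items":{"type":"object","properties":{"tx":{"type":"number","minimum":-1,"maximum":1},"ty":{"type":"number","minimum":-1,"maximum":1},"tz":{"type":"number","minimum":-1,"maximum":1},"twist":{"type":"number","minimum":-1,"maximum":1},"fingers":{"type":"number"}}}}},"required":["moves"]}

```bash
mkdir -p pics; cat > h.py <<'E'
import numpy as np, cv2
from cell import ctrl, eyes, job
def grab(n,f):
    d=eyes.get_image(n); cv2.imwrite('pics/'+f+'.png',d['color']); 
    np.savez('pics/'+f+'.npz',fovy=d['fovy'],cx=d['cx'],cy=d['cy'],T=d['world_from_camera']); return d
def K(d): 
    f=200/np.tan(np.radians(float(d['fovy']))/2); return f,float(d['cx']),float(d['cy'])
def at(f,u,v,z):
    d=np.load('pics/'+f+'.npz'); fl,cx,cy=K(d); T=d['T']
    r=T[:3,:3]@np.array([(u-cx)/fl,-(v-cy)/fl,-1]); o=T[:3,3]
    return (o+r*(z-o[2])/r[2])
def px(f,p):
    d=np.load('pics/'+f+'.npz'); fl,cx,cy=K(d); T=d['T']
    c=T[:3,:3].T@(np.array(p)-T[:3,3]); return np.array([cx+fl*c[0]/-c[2],cy-fl*c[1]/-c[2]])
E
python3 - <<'E'
from h import *
for n in ['scene','top','wrist']:
    d=grab(n,n+'0'); print(n,d['fovy'],d['cx'],d['cy'],np.round(d['world_from_camera'],3).tolist(),[k for k in d])
s=ctrl.read_state(); print(s, ctrl.tips_ahead)
E
```

```text
scene 42.13013940976988 323.8341371534362 202.1602355663267 [[-0.033, -0.811, 0.584, 1384.448], [0.999, -0.034, 0.009, 128.088], [0.012, 0.584, 0.812, 1190.795], [0.0, 0.0, 0.0, 1.0]] ['color', 'fovy', 'cx', 'cy', 'world_from_camera']
top 43.665929169699744 314.88623433281793 206.27909725629667 [[-0.007, 0.986, -0.167, 314.277], [-1.0, -0.005, 0.015, 144.11], [0.014, 0.167, 0.986, 1653.235], [0.0, 0.0, 0.0, 1.0]] ['color', 'fovy', 'cx', 'cy', 'world_from_camera']
wrist 64.66708967360225 320.2123812242212 202.5372577399761 [[0.392, -0.874, -0.288, 178.09], [0.92, 0.371, 0.125, 630.969], [-0.002, -0.314, 0.949, 373.956], [0.0, 0.0, 0.0, 1.0]] ['color', 'fovy', 'cx', 'cy', 'world_from_camera']
{'clock': 0.15, 'qpos': array([-1.23580914,  0.62914713,  0.03845349,  1.51812478, -0.02703517,
        0.99628346, -0.0200328 ]), 'qd': array([-1.41326404e-04, -3.37303484e-03, -1.33973742e-03, -3.11497634e-03,
        5.91601854e-04,  1.14996748e-03, -7.94135455e-05]), 'tau': array([ 1.84665441e-03, -5.63796437e+01,  1.22800961e+00, -1.93649232e+01,
        1.11547048e-02,  7.45077414e-03, -5.02854846e-06]), 'eef_pos': array([253.38140237, 598.09362287, 241.59600065]), 'tool_rot': array([-3.14014732e+00, -1.93428905e-05,  2.74074970e+00]), 'force': array([ 0.25147144, -0.15006137,  0.53585218]), 'torque': array([ 0.01347759, -0.04021486, -0.03734366]), 'gripper_force': 0.0, 'width': 85.49959244416314} 11.0
```

View pics/top0.png

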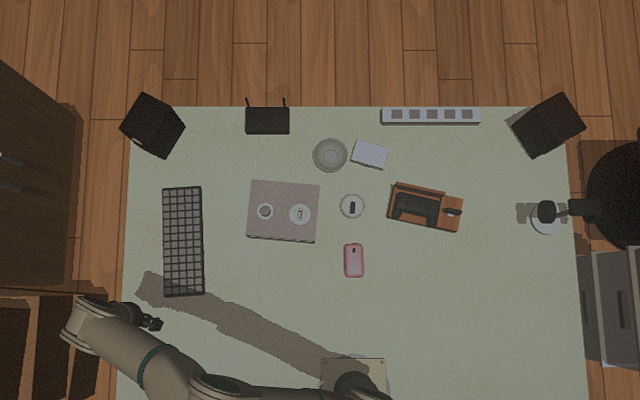

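View pics/scene0.png

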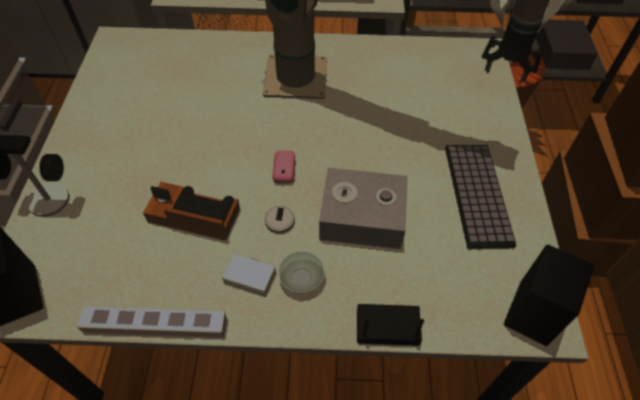

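The top view shows the key at about (451,211) in the rack on the right. The unit is at about (283,211), with the lock at (300,214) and the latch at (264,211). The scene view agrees. Next I'll zoom in and compute positions.

```bash
python3 - <<'E'
from h import *
im=cv2.imread('pics/top0.png')
a=cv2.resize(im[165:255,235:475],None,fx=3.3,fy=3.3,interpolation=cv2.INTER_CUBIC)
im=cv2.imread('pics/scene0.png')
b=cv2.resize(im[160:260,140:420],None,fx=2.83,fy=2.83,interpolation=cv2.INTER_CUBIC)
cv2.imwrite('pics/z0.png',np.vstack([a,b[:, :792]]))
print('key',at('top0',451,211,85),at('scene0',159,192,85))
print('lock',at('top0',300,214,92),at('scene0',344,192,92))
print('latch',at('top0',264.5,211,102),at('scene0',386,196,102))
print('mouse',at('top0',354,260,30))
E
```

```text
key [ 562.42215846 -315.00490198   85.        ] [ 573.57670743 -322.12042918   85.        ]
lock [553.99199979 167.06110413  92.        ] [558.18361468 167.55493644  92.        ]
latch [562.53360961 278.40950408 102.        ] [574.13650179 276.95836561 102.        ]
mouse [411.76061157  -6.77106736  30.        ]
```

View pics/z0.png

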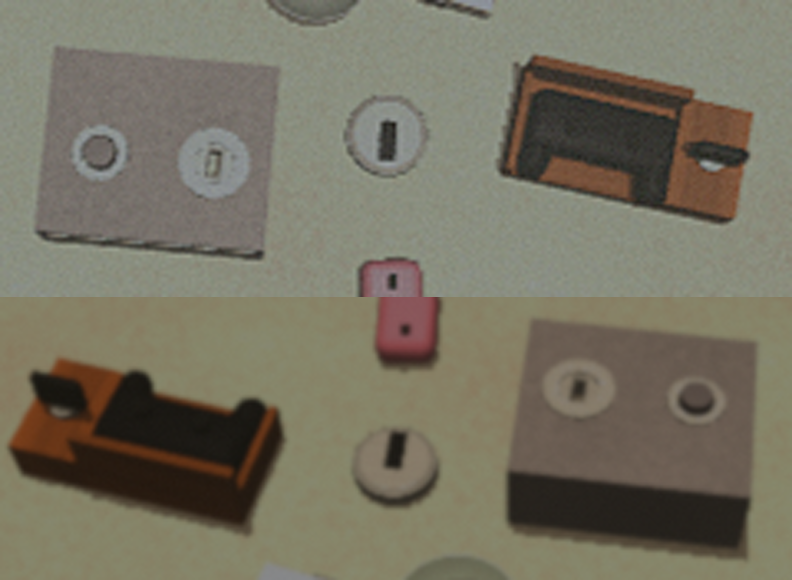

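The zoomed view shows the unit yawed about -0.09 and the rack about -0.22, with the slot running along the unit's x. I'll stop over the unit for a closer look on the way to the key.

Request:
carry_out(
  moves=[
    {"tx": -0.16,"ty": -0.083,"fingers": 1},
    {"tx": -0.16,"ty": -0.083,"fingers": 1},
    {"tx": -0.16,"ty": -0.083,"fingers": 1},
    {"tx": -0.16,"ty": -0.083,"fingers": 1},
    {"tx": -0.16,"ty": -0.083,"fingers": 1},
    {"tx": -0.16,"ty": -0.083,"fingers": 1},
    {"tx": -0.16,"ty": -0.083,"fingers": 1},
    {"tx": -0.16,"ty": -0.083,"fingers": 1},
    {"tx": -0.16,"ty": -0.083,"fingers": 1},
    {"fingers": 1},
    {"fingers": 1},
  ],
)

```text
validation failed for argument at $.mo...
```

```bash
python3 - <<'E'
from h import *
grab('wrist','w1'); s=ctrl.read_state(); print(s['eef_pos'],s['tool_rot'],s['qpos'],s['clock'])
E
```

```text
[253.43704899 598.17526141 241.75071478] [-3.14044470e+00 -2.09992439e-05  2.74076749e+00] [-1.2357779   0.62899012  0.03845218  1.5179593  -0.02701761  0.99630834
 -0.01999814] 0.2
```

View pics/w1.png

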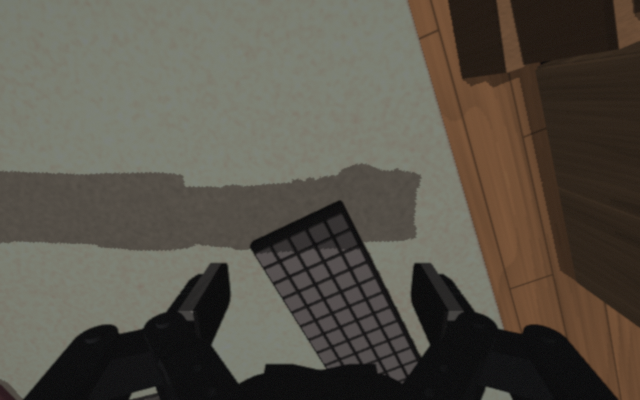

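The call was refused, so the arm has not moved and the picture shows only the keyboard. I'll retry with every key given in each row.

Request:
carry_out(
  moves=[
    {"tx": -0.16,"ty": -0.083,"tz": 0,"twist": 0,"fingers": 1},
    {"tx": -0.16,"ty": -0.083,"tz": 0,"twist": 0,"fingers": 1},
    {"tx": -0.16,"ty": -0.083,"tz": 0,"twist": 0,"fingers": 1},
    {"tx": -0.16,"ty": -0.083,"tz": 0,"twist": 0,"fingers": 1},
    {"tx": -0.16,"ty": -0.083,"tz": 0,"twist": 0,"fingers": 1},
    {"tx": -0.16,"ty": -0.083,"tz": 0,"twist": 0,"fingers": 1},
    {"tx": -0.16,"ty": -0.083,"tz": 0,"twist": 0,"fingers": 1},
    {"tx": -0.16,"ty": -0.083,"tz": 0,"twist": 0,"fingers": 1},
    {"tx": -0.16,"ty": -0.083,"tz": 0,"twist": 0,"fingers": 1},
    {"tx": 0,"ty": 0,"tz": 0,"twist": 0,"fingers": 1},
    {"tx": 0,"ty": 0,"tz": 0,"twist": 0,"fingers": 1},
  ],
)

```text
clock: 1.58
eef_pos: [563.4, 224.1, 242.0]
tool_rot: [3.141, -0.001, 2.741]
force: [-0.1, 0.2, -0.7]
width: 85.2
gripper_force: 0.0
```

```bash
python3 - <<'E'
from h import *
grab('wrist','w2'); s=ctrl.read_state(); print(s['qpos'])
E
```

```text
[-0.45326176  0.56463911  0.04369171  1.64585044 -0.03080571  0.93243436
  0.77365858]
```

View pics/w2.png

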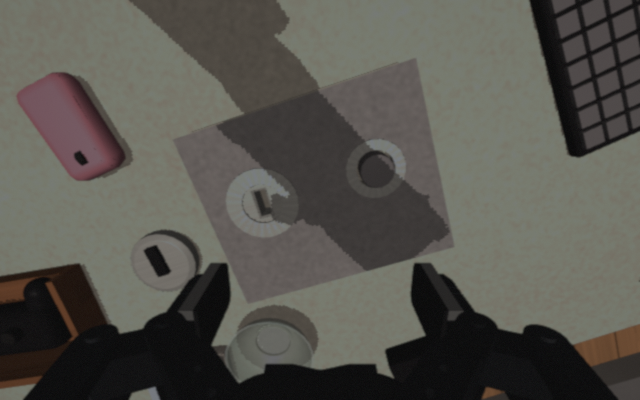

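The wrist view shows the lock ring at about (262,202), the latch at about (376,169) and the unit's top corners at (176,139), (416,59), (453,246) and (248,303). I'll enlarge this area.

```bash
python3 - <<'E'
from h import *
im=cv2.imread('pics/w2.png')
a=im[160:245,215:310]; b=im[130:215,330:425]
z=cv2.resize(np.hstack([a,b]),None,fx=4.2,fy=4.2,interpolation=cv2.INTER_CUBIC)
z=cv2.convertScaleAbs(z,alpha=1.8)
cv2.imwrite('pics/z2.png',z)
C=[at('w2',*p,90)[:2] for p in [(176,139),(416,59),(453,246),(248,303)]]
for i in range(4): e=C[(i+1)%4]-C[i]; print(C[i].round(1),np.hypot(*e).round(1),np.arctan2(e[1],e[0]).round(3))
print(np.mean(C,0)); 
print(at('w2',262,202,90),at('w2',376,169,102))
E
```

```text
[469.4 125.3] 217.3 1.473
[490.6 341.6] 178.1 -0.101
[667.8 323.5] 218.7 -1.664
[647.4 105.8] 179.2 3.032
[568.80932712 224.04867639]
[552.23594048 169.47541274  90.        ] [561.38569779 278.75468037 102.        ]
```

View pics/z2.png

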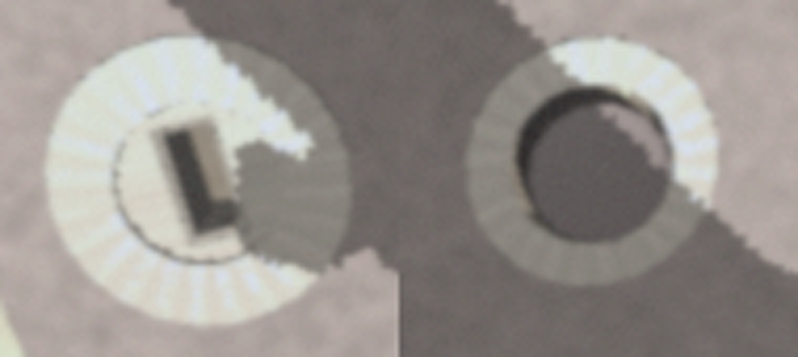

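Zoomed, the slot corners are at about (152,130), (212,118), (243,228) and (185,240). The latch top is centred at about (598,171). The measured unit sizes, 218 × 179 mm, match the given 220 × 180.

```bash
cat >> h.py <<'E'
def rows(p0,yaw,p1):
    d=np.array(p1)-p0; c,s=np.cos(yaw),np.sin(yaw)
    return np.round(np.array([d[0]*c+d[1]*s, d[0]*s-d[1]*c, -d[2]])/300,4), np.linalg.norm(d)
E
python3 - <<'E'
from h import *
f=lambda a,b:(215+a/4.2,160+b/4.2)
P=[at('w2',*f(*p),90)[:2] for p in [(152,130),(185,240),(243,228),(212,118)]]
print(np.mean(P,0)); 
for i,j in [(0,1),(3,2)]: e=P[j]-P[i]; print(np.hypot(*e),np.arctan2(e[1],e[0]))
print('latch',at('w2',377.1,170.7,102))
p=ctrl.read_state()['eef_pos']; print(rows(p,2.741,[568,-250,230]))
E
```

```text
[553.02083105 169.28120631]
26.860629770066684 -0.18598378159158332
26.686798583217453 -0.1884142480736108
latch [563.19601498 279.12584502 102.        ]
(array([-0.633 , -1.4515,  0.0403]), np.float64(475.2026344096847))
```

Request:
carry_out(
  moves=[
    {"tx": -0.071,"ty": -0.163,"tz": 0,"twist": 0,"fingers": 1},
    {"tx": -0.071,"ty": -0.163,"tz": 0,"twist": 0,"fingers": 1},
    {"tx": -0.071,"ty": -0.163,"tz": 0,"twist": 0,"fingers": 1},
    {"tx": -0.071,"ty": -0.163,"tz": 0,"twist": 0,"fingers": 1},
    {"tx": -0.071,"ty": -0.163,"tz": 0,"twist": 0,"fingers": 1},
    {"tx": -0.071,"ty": -0.163,"tz": 0,"twist": 0,"fingers": 1},
    {"tx": -0.071,"ty": -0.163,"tz": 0,"twist": 0,"fingers": 1},
    {"tx": -0.071,"ty": -0.163,"tz": 0,"twist": 0,"fingers": 1},
    {"tx": -0.071,"ty": -0.163,"tz": 0,"twist": 0,"fingers": 1},
    {"tx": -0.071,"ty": -0.163,"tz": 0,"twist": 0,"fingers": 1},
  ],
)

```text
clock: 2.88
eef_pos: [570.2, -308.9, 242.4]
tool_rot: [3.14, 0.0, 2.744]
force: [0.8, -0.2, 1.0]
width: 85.4
gripper_force: 0.0
```

Request:
carry_out(
  moves=[
    {"tx": 0,"ty": 0,"tz": 0,"twist": 0.0555,"fingers": 1},
    {"tx": 0,"ty": 0,"tz": 0,"twist": 0.0555,"fingers": 1},
    {"tx": 0,"ty": 0,"tz": 0,"twist": 0.0555,"fingers": 1},
    {"tx": 0,"ty": 0,"tz": 0,"twist": 0.0555,"fingers": 1},
    {"tx": 0,"ty": 0,"tz": 0,"twist": 0.0555,"fingers": 1},
    {"tx": 0,"ty": 0,"tz": 0,"twist": 0.0555,"fingers": 1},
    {"tx": 0,"ty": 0,"tz": 0,"twist": 0.0555,"fingers": 1},
    {"tx": 0,"ty": 0,"tz": 0,"twist": 0.0555,"fingers": 1},
    {"tx": 0,"ty": 0,"tz": 0,"twist": 0,"fingers": 1},
    {"tx": 0,"ty": 0,"tz": 0,"twist": 0,"fingers": 1},
  ],
)

```text
clock: 4.12
eef_pos: [569.8, -308.4, 242.2]
tool_rot: [-3.141, -0.001, 1.351]
force: [0.0, -0.3, -0.1]
width: 85.8
gripper_force: 0.0
```

```bash
python3 - <<'E'
from h import *
grab('wrist','w3'); s=ctrl.read_state(); print(s['qpos'])
E
```

```text
[ 0.20011418  0.66201167  0.44157374  1.53132256 -0.31413348  1.0193847
  0.50432936]
```

View pics/w3.png

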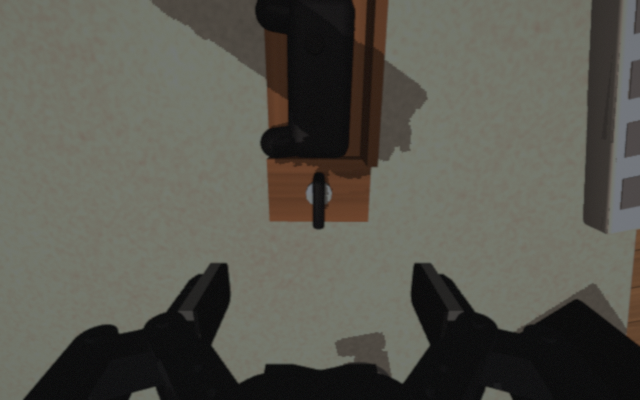

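The wrist view shows the key edge-on at about column 319, rows 172 to 228, with its shoulder at (319,194). The rack block's end corners are at about (269,221) and (369,221), and the alignment is good.

```bash
python3 - <<'E'
from h import *
a,b,c,d=[at('w3',*p,46)[:2] for p in [(269.5,221.5),(369,221.5),(267.5,158),(368,158)]]
print(a,b,np.hypot(*(b-a)),np.arctan2(*(b-a)[::-1])); print(np.hypot(*(c-a)),np.hypot(*(d-b)))
u=(b-a)/np.hypot(*(b-a)); n=np.array([-u[1],u[0]])
print('slot by rack',(a+b)/2+35*n)
print('shoulder',at('w3',319,194,53))
p=at('w3',318.8,228,93)[:2];print('grip near end',p, p+25*n)
im=cv2.imread('pics/w3.png').astype(int).sum(2)
for r in (178,184,205,212,220,226):
    s=im[r,300:340]; k=np.where(s<110)[0]+300; print(r,k.min() if len(k) else 0,k.max() if len(k) else 0)
E
```

```text
[ 502.08579112 -343.68940356] [ 610.58436836 -368.15346869] 111.22244264199153 -0.22176956416001506
71.44462502768474 71.56543036428764
slot by rack [ 564.03354652 -321.77859486]
shoulder [ 563.6539229  -322.52363935   53.        ]
grip near end [ 558.70189741 -344.17992405] [ 564.20080225 -319.79218029]
178 313 325
184 313 324
205 313 325
212 313 323
220 313 323
226 314 322
```

Request:
carry_out(
  moves=[
    {"tx": -0.0485,"ty": -0.0093,"tz": 0.1,"twist": 0,"fingers": 1},
    {"tx": 0,"ty": 0,"tz": 0.16,"twist": 0,"fingers": 1},
    {"tx": 0,"ty": 0,"tz": 0.16,"twist": 0,"fingers": 1},
    {"tx": 0,"ty": 0,"tz": 0.1,"twist": 0,"fingers": 1},
    {"tx": 0,"ty": 0,"tz": 0.06,"twist": 0,"fingers": 1},
    {"tx": 0,"ty": 0,"tz": 0,"twist": 0,"fingers": 1},
    {"tx": 0,"ty": 0,"tz": 0,"twist": 0,"fingers": 1},
  ],
)

```text
clock: 5.05
eef_pos: [564.1, -324.0, 69.7]
tool_rot: [3.139, 0.001, 1.346]
force: [-0.6, -0.2, 0.7]
width: 85.3
gripper_force: 0.0
```

```bash
python3 - <<'E'
from h import *
im=grab('wrist','w4')['color']; s=ctrl.read_state(); print(s['eef_pos'],s['force'])
cv2.imwrite('pics/w4v.png',cv2.convertScaleAbs(im,alpha=2))
E
```

```text
[ 564.2428233  -324.03167947   69.88294569] [ 0.55578294  0.10671153 -0.05606846]
```

View pics/w4v.png

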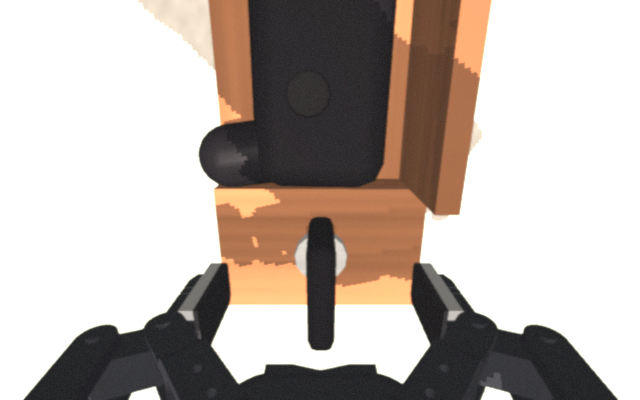

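The key sits centred between the jaws at column 320, with the pads beside it. I'll close the fingers.

Request:
carry_out(
  moves=[
    {"tx": 0,"ty": 0,"tz": 0.005,"twist": 0,"fingers": 0.4},
    {"tx": 0,"ty": 0,"tz": 0,"twist": 0,"fingers": 0.2},
    {"tx": 0,"ty": 0,"tz": 0,"twist": 0,"fingers": 0},
    {"tx": 0,"ty": 0,"tz": 0,"twist": 0,"fingers": 0},
    {"tx": 0,"ty": 0,"tz": 0,"twist": 0,"fingers": 0},
    {"tx": 0,"ty": 0,"tz": 0,"twist": 0,"fingers": 0},
    {"tx": 0,"ty": 0,"tz": 0,"twist": 0,"fingers": 0},
    {"tx": 0,"ty": 0,"tz": 0,"twist": 0,"fingers": 0},
  ],
)

```text
clock: 6.1
eef_pos: [563.4, -323.4, 67.0]
tool_rot: [3.141, 0.0, 1.346]
force: [0.9, 0.6, 3.2]
width: 11.3
gripper_force: 58.7
```

Request:
carry_out(
  moves=[
    {"tx": 0,"ty": 0,"tz": -0.03,"twist": 0,"fingers": 0},
    {"tx": 0,"ty": 0,"tz": -0.05,"twist": 0,"fingers": 0},
    {"tx": 0,"ty": 0,"tz": -0.08,"twist": 0,"fingers": 0},
    {"tx": 0,"ty": 0,"tz": -0.12,"twist": 0,"fingers": 0},
    {"tx": 0,"ty": 0,"tz": -0.12,"twist": 0,"fingers": 0},
    {"tx": 0,"ty": 0,"tz": -0.1,"twist": 0,"fingers": 0},
    {"tx": 0,"ty": 0,"tz": 0,"twist": 0,"fingers": 0},
    {"tx": 0,"ty": 0,"tz": 0,"twist": 0,"fingers": 0},
  ],
)

```text
clock: 7.1
eef_pos: [562.7, -322.8, 216.4]
tool_rot: [-3.14, -0.001, 1.346]
force: [0.2, 1.6, -1.6]
width: 11.1
gripper_force: 58.8
```

Request:
carry_out(
  moves=[
    {"tx": 0.1593,"ty": -0.0392,"tz": 0,"twist": 0,"fingers": 0},
    {"tx": 0.1593,"ty": -0.0392,"tz": 0,"twist": 0,"fingers": 0},
    {"tx": 0.1593,"ty": -0.0392,"tz": 0,"twist": 0,"fingers": 0},
    {"tx": 0.1593,"ty": -0.0392,"tz": 0,"twist": 0,"fingers": 0},
    {"tx": 0.1593,"ty": -0.0392,"tz": 0,"twist": 0,"fingers": 0},
    {"tx": 0.1593,"ty": -0.0392,"tz": 0,"twist": 0,"fingers": 0},
    {"tx": 0.1593,"ty": -0.0392,"tz": 0,"twist": 0,"fingers": 0},
    {"tx": 0.1593,"ty": -0.0392,"tz": 0,"twist": 0,"fingers": 0},
    {"tx": 0.1593,"ty": -0.0392,"tz": 0,"twist": 0,"fingers": 0},
    {"tx": 0.1593,"ty": -0.0392,"tz": 0,"twist": 0,"fingers": 0},
  ],
)

```text
clock: 8.35
eef_pos: [554.0, 170.2, 215.4]
tool_rot: [-3.139, 0.002, 1.346]
force: [-0.1, -1.3, -0.9]
width: 11.5
gripper_force: 58.8
```

Request:
carry_out(
  moves=[
    {"tx": 0,"ty": 0,"tz": 0,"twist": -0.0512,"fingers": 0},
    {"tx": 0,"ty": 0,"tz": 0,"twist": -0.0512,"fingers": 0},
    {"tx": 0,"ty": 0,"tz": 0,"twist": -0.0512,"fingers": 0},
    {"tx": 0,"ty": 0,"tz": 0,"twist": -0.0512,"fingers": 0},
    {"tx": 0,"ty": 0,"tz": 0,"twist": -0.0512,"fingers": 0},
    {"tx": 0,"ty": 0,"tz": 0,"twist": -0.0512,"fingers": 0},
    {"tx": 0,"ty": 0,"tz": 0,"twist": -0.0512,"fingers": 0},
    {"tx": 0,"ty": 0,"tz": 0,"twist": -0.0512,"fingers": 0},
    {"tx": 0,"ty": 0,"tz": 0,"twist": -0.0512,"fingers": 0},
    {"tx": 0,"ty": 0,"tz": 0,"twist": -0.0512,"fingers": 0},
    {"tx": 0,"ty": 0,"tz": 0,"twist": 0,"fingers": 0},
    {"tx": 0,"ty": 0,"tz": 0,"twist": 0,"fingers": 0},
  ],
)

```text
clock: 9.85
eef_pos: [554.7, 168.5, 216.1]
tool_rot: [-3.141, -0.001, 2.952]
force: [0.1, 0.1, -1.3]
width: 11.1
gripper_force: 58.7
```

Request:
carry_out(
  moves=[
    {"tx": 0,"ty": 0,"tz": 0.12,"twist": 0,"fingers": 0},
    {"tx": 0,"ty": 0,"tz": 0.09,"twist": 0,"fingers": 0},
    {"tx": 0,"ty": 0,"tz": 0,"twist": 0,"fingers": 0},
    {"tx": 0,"ty": 0,"tz": 0,"twist": 0,"fingers": 0},
  ],
)

```text
clock: 10.35
eef_pos: [555.8, 169.0, 154.6]
tool_rot: [3.141, 0.001, 2.954]
force: [-0.1, 1.0, 0.0]
width: 11.5
gripper_force: 58.7
```

```bash
python3 - <<'E'
from h import *
im=grab('wrist','w5')['color']; s=ctrl.read_state(); print(s['eef_pos'],s['force'],s['tool_rot'])
cv2.imwrite('pics/w5v.png',cv2.convertScaleAbs(cv2.resize(im[150:350,220:420],None,fx=3,fy=3,interpolation=cv2.INTER_CUBIC),alpha=2))
E
```

```text
[556.05085901 169.09727899 154.93337211] [-0.01817275 -0.62948186 -0.79343395] [3.14068258e+00 1.84351752e-03 2.95385082e+00]
```

View pics/w5v.png

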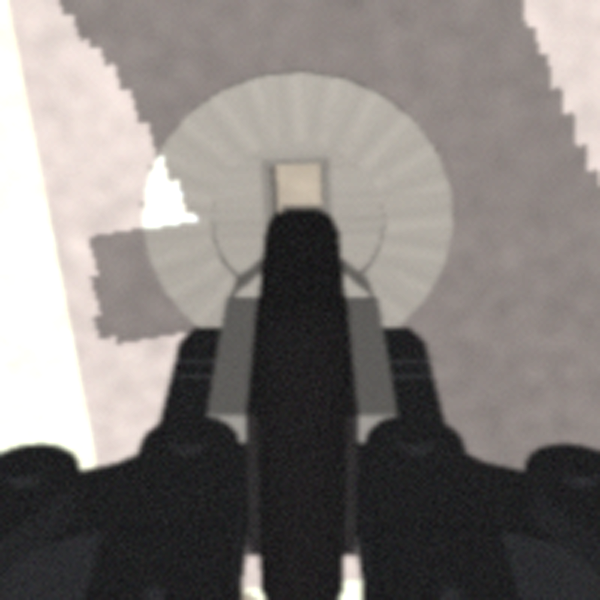

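The wrist view shows the slot ahead of the key, centred at about crop column 299 against 301 for the key, with parallel edges. I'll check this numerically.

```bash
python3 - <<'E'
from h import *
y=2.954; ux=np.array([np.cos(y),np.sin(y)]); uy=np.array([np.sin(y),-np.cos(y)])
tcp=np.array([556.0,169.1]); L=np.array([553.2,169.6])
f=lambda a,b,z: at('w5',220+a/3,150+b/3,z)[:2]
loc=lambda p:(np.round([(p-tcp)@ux,(p-tcp)@uy],1))
print('L',loc(L)); 
print('slot outer edge',loc(f(299.5,158,90)),'inner',loc(f(299.5,165,90)),'w',loc(f(268,170,90)),loc(f(330,170,90)))
print('ring',loc(f(143,215,90)),loc(f(453,215,90)),loc(f(299,72,90)))
zo=154.9-21
print('grip end low',loc(f(301.5,208,zo+7)),'sides',loc(f(266,240,zo+7)),loc(f(338,240,zo+7)))
d=np.load('pics/w2.npz')
g=lambda a,b:at('w2',215+a/4.2,160+b/4.2,90)[:2]
print('ring w2', np.hypot(*(g(47,175)-g(350,185))), (g(47,178)+g(350,183))/2, (g(195,37)+g(205,325))/2, np.hypot(*(g(195,37)-g(205,325))))
E
```

```text
L [ 2.8 -0. ]
slot outer edge [16.9  0.6] inner [15.3  0.6] w [14.1 -6.3] [14.1  7.3]
ring [  3.5 -34.4] [ 3.4 34.9] [36.1  0.5]
grip end low [25.1  1. ] sides [19.4 -5. ] [19.3  7.1]
ring w2 68.33788748771119 [553.21621215 169.289411  ] [554.56398328 169.02181523] 68.64087903526278
```

Request:
carry_out(
  moves=[
    {"tx": 0.005,"ty": -0.0013,"tz": 0,"twist": 0,"fingers": 0},
    {"tx": 0,"ty": 0,"tz": 0.02,"twist": 0,"fingers": 0},
    {"tx": 0,"ty": 0,"tz": 0.02,"twist": 0,"fingers": 0},
    {"tx": 0,"ty": 0,"tz": 0.02,"twist": 0,"fingers": 0},
    {"tx": 0,"ty": 0,"tz": 0.01,"twist": 0,"fingers": 0},
    {"tx": 0,"ty": 0,"tz": 0,"twist": 0,"fingers": 0},
    {"tx": 0,"ty": 0,"tz": 0,"twist": 0,"fingers": 0},
  ],
)

```text
clock: 11.28
eef_pos: [553.7, 168.7, 132.8]
tool_rot: [3.142, -0.0, 2.954]
force: [-0.2, 0.2, -0.7]
width: 11.7
gripper_force: 58.7
```

No contact force with the tip already about 10 mm into the slot, so I'll continue down.

Request:
carry_out(
  moves=[
    {"tx": 0,"ty": 0,"tz": 0.02,"twist": 0,"fingers": 0},
    {"tx": 0,"ty": 0,"tz": 0.02,"twist": 0,"fingers": 0},
    {"tx": 0,"ty": 0,"tz": 0.02,"twist": 0,"fingers": 0},
    {"tx": 0,"ty": 0,"tz": 0.01,"twist": 0,"fingers": 0},
    {"tx": 0,"ty": 0,"tz": 0.005,"twist": 0,"fingers": 0},
    {"tx": 0,"ty": 0,"tz": 0,"twist": 0,"fingers": 0},
    {"tx": 0,"ty": 0,"tz": 0,"twist": 0,"fingers": 0},
  ],
)

```text
clock: 12.15
eef_pos: [553.5, 168.6, 110.9]
tool_rot: [-3.142, -0.0, 2.954]
force: [-1.9, -0.8, 4.7]
width: 11.4
gripper_force: 59.7
```

Request:
carry_out(
  moves=[
    {"tx": 0,"ty": 0,"tz": 0.002,"twist": 0.03,"fingers": 0},
    {"tx": 0,"ty": 0,"tz": 0,"twist": 0.05,"fingers": 0},
    {"tx": 0,"ty": 0,"tz": 0,"twist": 0.05,"fingers": 0},
    {"tx": 0,"ty": 0,"tz": 0,"twist": 0.05,"fingers": 0},
    {"tx": 0,"ty": 0,"tz": 0,"twist": 0.05,"fingers": 0},
    {"tx": 0,"ty": 0,"tz": 0,"twist": 0.05,"fingers": 0},
    {"tx": 0,"ty": 0,"tz": 0,"twist": 0.05,"fingers": 0},
    {"tx": 0,"ty": 0,"tz": 0,"twist": 0.05,"fingers": 0},
    {"tx": 0,"ty": 0,"tz": 0,"twist": 0,"fingers": 0},
    {"tx": 0,"ty": 0,"tz": 0,"twist": 0,"fingers": 0},
  ],
)

```text
clock: 13.4
eef_pos: [554.3, 168.7, 110.9]
tool_rot: [3.14, -0.0, 1.761]
force: [-0.7, -0.2, 8.5]
width: 11.1
gripper_force: 60.2
```

```bash
python3 - <<'E'
from h import *
s=ctrl.read_state(); print(s['torque'],s['qpos'][6])
E
```

```text
[-0.22752568  0.36170229 -0.08105524] 0.2069463136831198
```

Request:
carry_out(
  moves=[
    {"tx": 0,"ty": 0,"tz": 0,"twist": 0.025,"fingers": 0},
    {"tx": 0,"ty": 0,"tz": 0,"twist": 0.025,"fingers": 0},
    {"tx": 0,"ty": 0,"tz": 0,"twist": 0.01,"fingers": 0},
    {"tx": 0,"ty": 0,"tz": 0,"twist": 0,"fingers": 0},
    {"tx": 0,"ty": 0,"tz": 0,"twist": 0,"fingers": 0},
  ],
)

```text
clock: 14.02
eef_pos: [554.3, 168.8, 110.9]
tool_rot: [3.14, -0.001, 1.573]
force: [-1.3, -0.9, 8.8]
width: 11.4
gripper_force: 60.1
```

```bash
python3 - <<'E'
from h import *
s=ctrl.read_state(); print(s['torque'],s['qpos'][6])
E
```

```text
[-0.15344608  0.35300216  0.13788385] 0.0719799678654418
```

Request:
carry_out(
  moves=[
    {"tx": 0,"ty": 0,"tz": 0,"twist": 0.015,"fingers": 0},
    {"tx": 0,"ty": 0,"tz": 0,"twist": 0.01,"fingers": 0},
    {"tx": 0,"ty": 0,"tz": 0,"twist": 0,"fingers": 0},
    {"tx": 0,"ty": 0,"tz": 0,"twist": 0,"fingers": 0},
  ],
)

```text
clock: 14.52
eef_pos: [554.3, 168.9, 110.9]
tool_rot: [3.14, 0.0, 1.499]
force: [-1.5, -0.2, 8.3]
width: 11.3
gripper_force: 64.8
```

```bash
python3 - <<'E'
from h import *
s=ctrl.read_state(); print(s['torque'],s['qpos'][6])
E
```

```text
[-0.17075074  0.37400867  1.15001612] 0.017150065085202747
```

The stop is reached, with the reaction moment up to 1.15 N m. I'll ease off and release.

Request:
carry_out(
  moves=[
    {"tx": 0,"ty": 0,"tz": 0,"twist": -0.018,"fingers": 0},
    {"tx": 0,"ty": 0,"tz": 0,"twist": 0,"fingers": 0},
    {"tx": 0,"ty": 0,"tz": 0,"twist": 0,"fingers": 0.5},
    {"tx": 0,"ty": 0,"tz": 0,"twist": 0,"fingers": 0.5},
    {"tx": 0,"ty": 0,"tz": 0,"twist": 0,"fingers": 0.5},
    {"tx": 0,"ty": 0,"tz": 0,"twist": 0,"fingers": 0.5},
    {"tx": 0,"ty": 0,"tz": -0.05,"twist": 0,"fingers": 0.5},
    {"tx": 0,"ty": 0,"tz": -0.1,"twist": 0,"fingers": 0.5},
    {"tx": 0,"ty": 0,"tz": -0.12,"twist": 0,"fingers": 0.5},
    {"tx": 0,"ty": 0,"tz": 0,"twist": 0,"fingers": 0.5},
    {"tx": 0,"ty": 0,"tz": 0,"twist": 0,"fingers": 0},
    {"tx": 0,"ty": 0,"tz": 0,"twist": 0,"fingers": 0},
  ],
)

```text
clock: 16.02
eef_pos: [552.9, 168.6, 189.9]
tool_rot: [-3.14, 0.0, 1.55]
force: [-0.9, 0.0, 0.1]
width: 7.2
gripper_force: 0.0
```

```bash
python3 - <<'E'
from h import *
im=grab('wrist','w6')['color']; s=ctrl.read_state(); print(s['eef_pos'],s['force'],s['tool_rot'],s['width'])
im2=grab('top','t6')['color']
a=cv2.convertScaleAbs(im,alpha=1.8)
b=cv2.convertScaleAbs(cv2.resize(im2[165:255,225:385],None,fx=4,fy=2.2),alpha=1.5)
cv2.imwrite('pics/w6v.png',np.vstack([a,b]))
p=s['eef_pos']
print(rows(p,s['tool_rot'][2],[562.5,278.9,p[2]]))
E
```

```text
[553.01324731 168.58251887 189.87403115] [ 0.78992653 -0.33295128 -0.16773   ] [-3.13987577e+00  5.77353066e-04  1.55005181e+00] 1.0680105254993335
(array([ 0.3683,  0.024 , -0.    ]), np.float64(110.72463646193847))
```

View pics/w6v.png

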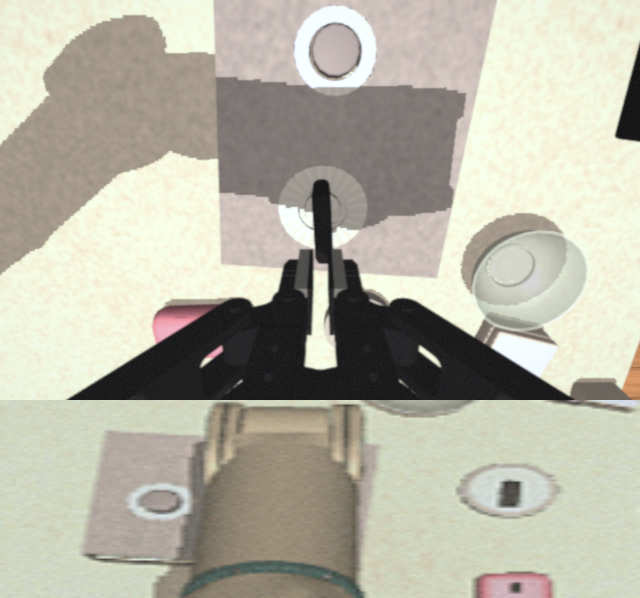

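The wrist view shows the key standing in the lock, turned, at about (321,181) to (322,262). The fingers are clear of it, and the latch is up at about (335,50).

```bash
python3 - <<'E'
from h import *
print('latch',at('w6',335.5,50.5,102), 'key end low',at('w6',321,181,97),'other end top',at('w6',322,262,137))
E
```

```text
latch [563.61469731 278.86073946 102.        ] key end low [552.56713635 192.60616113  97.        ] other end top [552.24327033 147.8954906  137.        ]
```

Request:
carry_out(
  moves=[
    {"tx": 0.184,"ty": 0.013,"tz": 0,"twist": 0,"fingers": 0},
    {"tx": 0.185,"ty": 0.013,"tz": 0,"twist": 0,"fingers": 0},
    {"tx": 0,"ty": 0,"tz": 0.12,"twist": 0,"fingers": 0},
    {"tx": 0,"ty": 0,"tz": 0.12,"twist": 0,"fingers": 0},
    {"tx": 0,"ty": 0,"tz": 0,"twist": 0,"fingers": 0},
    {"tx": 0,"ty": 0,"tz": 0,"twist": 0,"fingers": 0},
    {"tx": 0,"ty": 0,"tz": 0,"twist": 0,"fingers": 0},
  ],
)

```text
clock: 17.0
eef_pos: [564.8, 279.3, 120.3]
tool_rot: [3.139, -0.001, 1.55]
force: [0.4, 0.5, -0.1]
width: 0.1
gripper_force: 0.0
```

Request:
carry_out(
  moves=[
    {"tx": 0,"ty": -0.005,"tz": 0.01,"twist": 0,"fingers": 0},
    {"tx": 0,"ty": 0,"tz": 0.015,"twist": 0,"fingers": 0},
    {"tx": 0,"ty": 0,"tz": 0.015,"twist": 0,"fingers": 0},
    {"tx": 0,"ty": 0,"tz": 0.005,"twist": 0,"fingers": 0},
    {"tx": 0,"ty": 0,"tz": 0,"twist": 0,"fingers": 0},
    {"tx": 0,"ty": 0,"tz": 0,"twist": 0,"fingers": 0},
  ],
)

```text
clock: 17.75
eef_pos: [562.3, 279.5, 105.4]
tool_rot: [3.141, -0.0, 1.55]
force: [-0.5, 0.7, 3.9]
width: 0.2
gripper_force: 1.6
```

Request:
carry_out(
  moves=[
    {"tx": 0,"ty": 0,"tz": 0.003,"twist": 0,"fingers": 0},
    {"tx": 0,"ty": 0,"tz": 0,"twist": 0,"fingers": 0},
    {"tx": 0,"ty": 0,"tz": 0,"twist": 0,"fingers": 0},
    {"tx": 0,"ty": 0,"tz": -0.02,"twist": 0,"fingers": 0},
    {"tx": 0,"ty": 0,"tz": -0.05,"twist": 0,"fingers": 0},
    {"tx": 0,"ty": 0,"tz": -0.1,"twist": 0,"fingers": 0},
    {"tx": 0,"ty": 0,"tz": -0.15,"twist": 0,"fingers": 0},
    {"tx": 0,"ty": 0,"tz": -0.1,"twist": 0,"fingers": 0},
    {"tx": 0,"ty": 0,"tz": 0,"twist": 0,"fingers": 0},
    {"tx": 0,"ty": 0,"tz": 0,"twist": 0,"fingers": 0},
    {"tx": 0,"ty": 0,"tz": 0,"twist": 0,"fingers": 0},
    {"tx": 0,"ty": 0,"tz": 0,"twist": 0,"fingers": 0},
  ],
)

```text
clock: 19.25
eef_pos: [561.7, 279.0, 229.3]
tool_rot: [-3.14, 0.001, 1.55]
force: [0.7, -0.4, 0.5]
width: 0.0
gripper_force: 0.0
```

```bash
python3 - <<'E'
from h import *
w=grab('wrist','w7')['color']; t=grab('top','t7')['color'].astype(int); t0=cv2.imread('pics/top0.png').astype(int)
s=ctrl.read_state(); print(s['eef_pos'],s['force'])
# along drawer axis, at unit y offsets, sample pixels at drawer-top height z=70
c=np.array([568.8,224.]);a=-0.1;ux=np.array([np.cos(a),np.sin(a)]);uy=np.array([-np.sin(a),np.cos(a)])
for oy in (-85,85):
  for nm,img in (('t7',t),('w7',w.astype(int)),('top0',t0)):
    out=[]
    for d in range(60,241,15):
        p=c-ux*d+uy*oy; q=px('t7' if nm=='top0' else nm,[*p,90 if d<=90 else 70]).round().astype(int)
        out.append(tuple(img[q[1],q[0]].tolist()) if 0<=q[0]<640 and 0<=q[1]<400 else None)
    print(oy,nm,out)
E
```

```text
[561.97891785 279.09798471 229.6669245 ] [-1.16528856  0.13741175 -0.30247554]
-85 t7 [(112, 117, 126), (110, 115, 122), (89, 95, 97), (138, 148, 143), (135, 149, 143), (136, 149, 144), (136, 145, 139), (137, 145, 140), (133, 141, 137), (103, 117, 122), (127, 143, 142), (128, 144, 140), (124, 141, 137)]
-85 w7 [(14, 14, 14), (15, 13, 13), (18, 16, 16), (115, 128, 128), (118, 131, 131), (121, 134, 132), (123, 136, 132), (121, 134, 132), (118, 132, 132), (41, 45, 48), (119, 132, 131), (119, 132, 131), (114, 126, 130)]
-85 top0 [(113, 118, 124), (108, 115, 121), (83, 92, 94), (120, 138, 135), (125, 140, 135), (123, 138, 134), (122, 136, 136), (125, 139, 135), (126, 143, 138), (128, 143, 138), (126, 142, 139), (130, 145, 141), (128, 146, 139)]
85 t7 [(82, 102, 110), (89, 104, 112), (88, 101, 112), (84, 99, 109), (91, 104, 116), (71, 77, 61), (80, 93, 103), (78, 93, 99), (81, 94, 105), (81, 94, 103), (81, 97, 104), (82, 96, 104), (80, 95, 105)]
85 w7 [(63, 65, 70), (63, 65, 69), (63, 65, 69), (75, 83, 89), (74, 82, 88), (76, 84, 90), (78, 86, 92), (77, 86, 91), (39, 42, 44), (40, 43, 46), (73, 81, 86), (75, 82, 88), (72, 80, 84)]
85 top0 [(108, 113, 115), (109, 114, 121), (94, 99, 105), (126, 142, 136), (126, 140, 135), (130, 144, 139), (123, 138, 133), (128, 141, 136), (131, 144, 139), (128, 143, 140), (125, 141, 135), (117, 135, 133), (123, 140, 137)]
```

The drawer front edge now lies about 195–205 mm from the unit's centre, so the drawer is fully out. As a last numeric check on the key, I'll compare its outline with its predicted home pose in the scene view.

```bash
python3 - <<'E'
from h import *
im=grab('scene','s7')['color'].astype(int).sum(2)
th=-0.1-1.3; k=np.array([np.cos(th),np.sin(th)])
for h in (0,10,20):
  for x in (-22,0,22):
    col=[]
    for z in range(92+0,150,6):
        q=px('s7',[553.2+k[0]*x,169.6+k[1]*x,z]).round().astype(int); col.append(int(im[q[1],q[0]]))
    if h==0: print(x,px('s7',[553.2+k[0]*x,169.6+k[1]*x,137]).round(1),col)
E
```

```text
-22 [354.  179.2] [120, 93, 87, 69, 65, 120, 162, 224, 290, 289]
0 [345.6 180. ] [93, 57, 58, 58, 59, 59, 78, 108, 257, 284]
22 [337.2 180.9] [119, 82, 67, 67, 71, 74, 79, 92, 207, 266]
```

```bash
python3 -c "
from h import *
print(job.finish_job())"
```

```text
the job is handed in; nothing more can be done
None
```

The job is handed in: the key is fully home and turned to its stop in the lock, the latch has been pressed, and the drawer has sprung out. I saw no contact with anything else on the desk, though I ran no separate check on the other items.

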